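# Make up a connector batch on the spring scale

## Robot

A 6-joint arm with a two-finger parallel gripper is mounted at the origin on the work surface. World frame = base frame: x ahead of the robot, y to its left, z up, the work surface at z = 0. Lengths are in m, angles in rad, forces in N, time in s.
With the tool pointing down it reaches from about 0.25 to 0.775 m from the base axis. Payload 4 kg.
Tool frame: the origin (TCP) lies midway between the tips of the shut fingers; the grasp point (between the pads) lies 19 mm behind it (grip_point_offset is the distance from the TCP to the grasp point, in m); z points along the fingers, y is the line along which they close (so a half turn about z gives the same grasp; the last joint's range is limited). The gripper opens to 94 mm and grips with 3 to 60 N. Pads are 16 mm wide; open, the fingers measure 119 mm over their backs; the gripper's body (75 mm by 177 mm) begins 78 mm behind the grasp point.
Start: joints at [1.032, 0.087, 1.371, -0, 1.684, -0.103], TCP at [0.232, 0.499, 0.206] pointing down, gripper open.
Joint ranges: [-3.1, 3.1], [-0.76, 2.03], [0.27, 2.55], [-1.08, 4.22], [0.17, 2.65], [-2.57, 2.57]. Speed limits (rad/s): [2.79, 2.79, 3.14, 3.14, 3.14, 3.14].

## Interface

Orientations are given as [roll, pitch, yaw] about the fixed x, y, z axes, in that order (R = Rz(yaw) Ry(pitch) Rx(roll)).
In Python, from bench import * gives the robot as it stands.
- The arm moves only by the tool carry_out, never from a script. Its argument "commands" is a list of rows, each a list of 6 numbers: the shift along the tool's x, y, z in m, then the turn, a rotation vector about the tool's x, y, z in rad. In form: [[tx, ty, tz, rx, ry, rz], ...]. A call has exactly 5 rows; each row is the pose to reach, as a shift and turn from the pose commanded when the call began, along the tool's axes at that moment; what a row does not reach only later rows make up. A row lasts 1/10 s, in which the tool goes at most 50 mm and 8.59 degrees, less where a joint would pass 70% of its speed; a pose out of reach is approached as far as the arm can. A call with a gripper value outside its range is refused whole. "jaw" is the opening, from 0 (shut) to 1 (fully open), set as the call begins (left out, the last holds). The fingers move at their own pace and stop on an object; the grip force is fixed at half the most. Time passes only in rows, so rows that repeat a pose let the fingers close, or fill a call up. It gives the time, the measured TCP pose, the force, the opening and the grip force at its end, in the units of the state.
- get_obs(): the state, without advancing time (a new reading comes with each control period).
- snapshot(name): name is "side" or "top" or "wrist"; returns a dict with "img" (480x640x3 uint8, red, green, blue), "range_z" (480x640 float32, m along the optical axis (not along the pixel's ray), 0 where there is no reading), "fx", "fy", "cx", "cy" (pixels), "R" (3x3) and "t" (3): a world point X has camera coordinates R X + t. Camera axes: x right, y down, z forward; pixel columns grow to the right and rows downward; lengths in m; the calibration is good to about 2 mm. The wrist camera is an equidistant fisheye: a pixel r from the principal point sees the ray r / f radians off the axis. A picture is of the moment at which its call begins.
- close_job(): hands the job in; it is judged then, once.
The state is a dict: "time": time; "joint_positions": joint angles; "qvel": joint speeds; "joint_torque": joint torques, N m; "tool_pos": TCP position; "ee_rot": TCP orientation; "wrist_force": force on the tool from outside, world axes, zero at the start; "wrist_torque": the same for the moment, N m; "width": finger opening in m; "finger_force": force on a finger pad.
Only numpy, scipy, OpenCV 4.12 (cv2) and the standard library are available. Lean on these libraries where they do the work, as an engineer would, in place of code of your own. Each camera call takes 0.05 s, during which the arm holds its last target. There are 200 camera calls.

## Task

Take tube connectors from the sloping rack and set them gently in the pan of the spring scale, beside the one already there, until the pan's pointer rests between the two limit tabs on the scale's post. If the pointer goes too low, put one back; leave the connectors you do not need in the rack, and do not disturb the other things on the bench.

Things in the scene. Friction and masses are not known exactly. Their poses are not given: they have to be found in the camera images.
- rack: Fixed grey sheet-metal parts rack, on the left or right of the bench. Origin on the bench under its centre; x points from its low edge to its high edge (to the robot's left, give or take 0.35 rad), y about towards the robot. Its flat deck, 232 mm long, 208 mm wide, slopes up at 28 deg towards +x, from 46 to 154 mm above the bench. Four bays 98 mm wide, a low and a high row, y = +-51 mm.
- deck (a point): Centre of the deck surface, 100 mm above the rack's origin. Walls 22 mm high along the sides and middle leave no finger room at a connector's ends: grip across its body, one finger uphill, one downhill, tool square to the deck. Each lies just uphill of a cross rib 8 mm high, 8 mm thick, whose uphill face is 79 mm downhill or 16 mm uphill of here along the slope; keep fingertips above the ribs.
- scale: Fixed grey base of the spring scale, 250 x 200 mm, 45 mm high, on the other side of the bench from the rack. Origin on the bench under the pan's centre; x about away from the robot (turned up to 0.35 rad), y to its left. An aluminium post, 12 x 16 mm and 200 mm high, stands beyond the pan at x = 135, y = 45 mm.
- pan (a joint): How far the white pan has sunk below its empty height, m (0 to 0.083). Sprung and damped: 98 N/m, so about 10 mm for a small connector and 20 mm for a large one; it settles in about half a second and stays level wherever the load lies. Lower a connector until it meets the pan, then let go; dropped from a height it jolts the pan too fast.
- pan_floor (a point): Centre of the upper side of the pan's floor; axes like the scale's. The pan is a square white tray, 202 mm inside, with a rim 12 mm above its floor; the floor is 145 mm above the bench when empty. There is room for two by two connectors.
- pointer (a point): Tip of the thin black pointer (2 mm thick) fixed to the far edge of the pan, beside the post; it moves down with the pan. Its height is that of the pan's floor.
- gate_mid (a point): Midpoint between the two steel limit tabs on the carriage clamped to the post (one tab above the other, 18 mm clear between them). The pointer must come to rest between them: its height within 8 mm of this point. The carriage's height differs from batch to batch; it is not to be moved.
- gate (a joint): How far the carriage with the limit tabs is clamped below the pointer's empty height, in m (pan wanted at this reading, within 0.008).
- large1: Large tube connector: square steel body 36 x 36 mm, 44 mm long, a round black spigot (27 mm across, 14 mm long) at each end, 72 mm overall; about 200 g (+-10 %). Origin at the centre of its underside, z out of its top face (36 mm up), y along its length, x across. Starts in a rack bay, flat on the deck, its length across the rack, z leaning 28 deg from vertical.
- large2: Large tube connector: square steel body 36 x 36 mm, 44 mm long, a round black spigot (27 mm across, 14 mm long) at each end, 72 mm overall; about 200 g (+-10 %). Origin at the centre of its underside, z out of its top face (36 mm up), y along its length, x across. Starts in a rack bay, flat on the deck, its length across the rack, z leaning 28 deg from vertical.
- small1: Small tube connector: square steel body 28 x 28 mm, 32 mm long, a round black spigot (19 mm across, 14 mm long) at each end, 60 mm overall; about 100 g (+-10 %). Origin at the centre of its underside, z out of its top face (28 mm up), y along its length, x across. Starts in a rack bay, flat on the deck, its length across the rack, z leaning 28 deg from vertical.
- small2: Small tube connector: square steel body 28 x 28 mm, 32 mm long, a round black spigot (19 mm across, 14 mm long) at each end, 60 mm overall; about 100 g (+-10 %). Origin at the centre of its underside, z out of its top face (28 mm up), y along its length, x across. Starts in a rack bay, flat on the deck, its length across the rack, z leaning 28 deg from vertical.
- small3: Small tube connector: square steel body 28 x 28 mm, 32 mm long, a round black spigot (19 mm across, 14 mm long) at each end, 60 mm overall; about 100 g (+-20 %). Origin at the centre of its underside, z out of its top face (28 mm up), y along its length, x across. Already lies flat in the pan at the start, in its far left quarter.
- tube_a: Bystander, loose: black bent rubber tube, 18 mm thick, 120 mm long, lying on the bench between the rack and the scale; origin under its middle. Leave alone.
- tube_c: Bystander, loose: black bent tube like tube_a, beyond the gap between rack and scale; origin under its middle. Leave alone.
- tape: Bystander, loose: roll of clear tape, 90 mm across, 30 mm high, lying flat in front of the robot; origin under its centre. Leave alone.
There are look-alikes about, which are no part of the job. Leave any blue or red look-alike of the large2 alone.

How it is judged:
By the outcome, as a careful person would: the job done as asked, in the order asked, and still so for the second after the job is handed in, with the robot touching nothing.
It also fails if it takes over 72 s, if anything falls off the work surface, if the arm or the gripper's body presses on something with over 40 N, if the wrist force passes 120 N, or if a joint passes its speed limit or range.

## Working session

There is one attempt and no reset: what is moved stays moved. The work goes in short steps, Python scripts to look and compute and a tool call to move; the robot and the scene stay as the last step left them, time stands still between calls to the robot, and variables do not carry over. Pictures are saved under pics/ and viewed, at most 10 in all, crops included, and the job is handed in when it is done.

Besides the shell and the picture viewer there is one more tool, called after ">>>" as a command line: name --pt "numbers of a row" for each row, then --argument value for the rest. carry_out: Moves the arm, as the interface text tells. Its arguments: {"type":"object","properties":{"commands":{"type":"array","items":{"type":"array","items":{"type":"number"}}},"jaw":{"type":"number"}},"required":["commands"]}

```bash
ls; mkdir -p pics; python3 - <<'E'
from bench import *
import cv2,numpy as np
for n in ("top","side"):
    s=snapshot(n); cv2.imwrite(f"pics/{n}0.png",s["img"][:,:,::-1]); np.savez(f"{n}0.npz",**s)
    print(n,s["fx"],s["cx"],s["cy"],s["R"].round(3).tolist(),s["t"].round(3).tolist())
o=get_obs();print({k:np.round(v,3).tolist() for k,v in o.items()})
E
```

```text
pics
top 479.29442008916976 328.38433334054054 232.44579718094903 [[0.029, -1.0, 0.012], [-0.994, -0.03, -0.102], [0.102, -0.009, -0.995]] [-0.08, 0.611, 1.032]
side 461.0371636224526 319.64033130689364 237.18450665424345 [[0.84, -0.543, -0.003], [-0.271, -0.415, -0.869], [0.47, 0.73, -0.496]] [-0.55, 0.26, 0.785]
{'time': 0.1, 'joint_positions': [1.032, 0.088, 1.372, 0.0, 1.684, -0.103], 'qvel': [-0.0, -0.003, -0.004, 0.0, 0.001, -0.001], 'joint_torque': [0.001, -34.125, -30.33, 0.072, 0.03, -0.0], 'tool_pos': [0.232, 0.498, 0.204], 'ee_rot': [-3.14, -0.0, 2.706], 'wrist_force': [-0.352, 0.863, -0.122], 'wrist_torque': [0.052, 0.038, -0.104], 'finger_force': 0.0, 'width': 0.094}
```

View pics/top0.png

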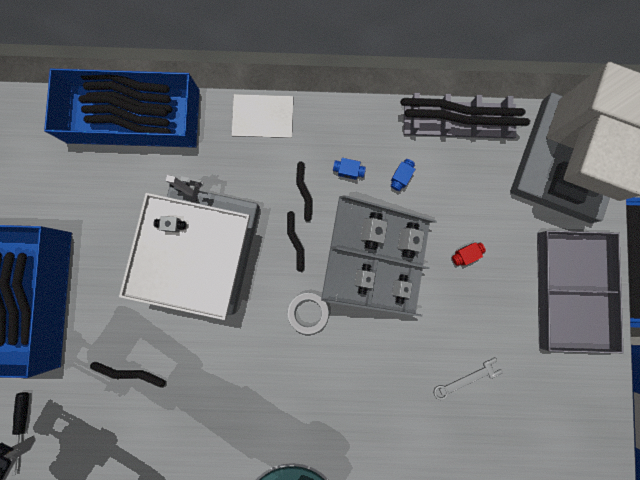

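View pics/side0.png

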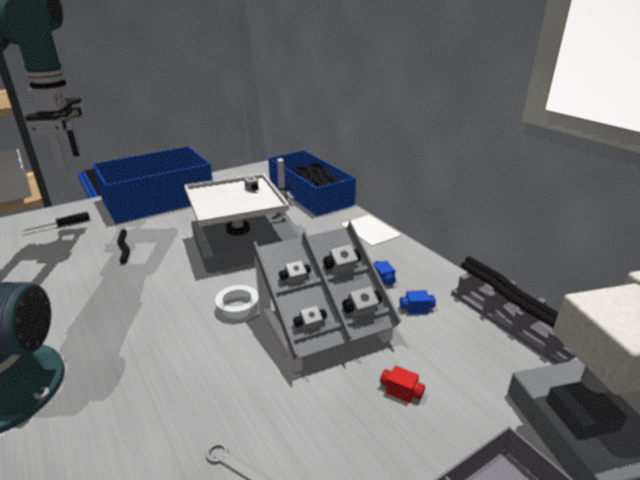

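The top view shows grey candidates at (375,230) and (412,240), which are large, and at (367,280) and (402,289), which are small. small3 is in the pan at (170,223) and the post and gate are near (185,187). The look-alikes are blue at (349,169) and (402,175) and red at (468,254). I choose only from the grey ones in the rack. In the side view the rack connectors are at (294,271), (342,259), (310,318) and (362,301).

```bash
cat > h.py <<'E'
import numpy as np,cv2
from scipy.spatial.transform import Rotation as Ro
def cloud(s):
    z=s["range_z"].astype(float);v,u=np.mgrid[:480,:640]
    if float(s.get("fish",0)): 
        x=(u-s["cx"])/s["fx"];y=(v-s["cy"])/s["fy"];r=np.hypot(x,y)+1e-9;t=np.tan(r)/r;x,y=x*t,y*t
    else: x=(u-s["cx"])/s["fx"];y=(v-s["cy"])/s["fy"]
    c=np.stack([x*z,y*z,z],-1); p=(c-s["t"])@s["R"]; p[z<=0]=np.nan; return p
def proj(s,X):
    c=np.asarray(X)@s["R"].T+s["t"]; return np.stack([s["fx"]*c[...,0]/c[...,2]+s["cx"],s["fy"]*c[...,1]/c[...,2]+s["cy"]],-1)
E
python3 - <<'E'
from h import *
T=dict(np.load("top0.npz"));S=dict(np.load("side0.npz"))
P=cloud(T);Q=cloud(S)
for n,(u,v) in dict(L_hi=(375,230),L_lo=(412,240),s_hi=(367,280),s_lo=(402,289),s3=(169,223),pan=(190,270),deckm=(385,262),hiwall=(345,230),tape=(325,313)).items():
    print(n,np.nanmedian(P[v-2:v+3,u-2:u+3].reshape(-1,3),0).round(4))
for n,(u,v) in dict(L_hi=(341,255),L_lo=(361,299),s_hi=(294,269),s_lo=(309,317),s3=(252,184),pan=(230,200)).items():
    print(n,np.nanmedian(Q[v-2:v+3,u-2:u+3].reshape(-1,3),0).round(4))
# pan cloud: floor points
m=(P[...,0]>.2)&(P[...,1]>.1)&(P[...,2]>.115)&(P[...,2]<.2)&(P[...,1]<.6)
p=P[m];print(len(p),np.histogram(p[:,2],np.arange(.115,.2,.003)))
cv2.imwrite("pics/c1.png",np.hstack([cv2.resize(S["img"][140:240,180:300,::-1],None,fx=3.3,fy=5,interpolation=2),cv2.resize(T["img"][160:260,120:210,::-1],None,fx=4,fy=5,interpolation=2)]))
E
```

```text
L_hi [ 0.6076 -0.1521  0.1545]
L_lo [ 0.5941 -0.2333  0.1109]
s_hi [ 0.5095 -0.1392  0.1442]
s_lo [ 0.4935 -0.2153  0.1021]
s3 [0.6082 0.2488 0.1635]
pan [0.5192 0.2112 0.1333]
deckm [ 0.5481 -0.1808  0.0932]
hiwall [ 0.6071 -0.0937  0.1435]
tape [ 0.4358 -0.0595  0.0302]
L_hi [ 0.6003 -0.1587  0.1492]
L_lo [ 0.5874 -0.242   0.1038]
s_hi [ 0.5066 -0.1418  0.1413]
s_lo [ 0.4868 -0.2259  0.0958]
s3 [0.6019 0.2344 0.1543]
pan [0.5344 0.2186 0.133 ]
12591 (array([ 179,  294,  217,   22,   33, 1680, 6250, 2199,  175,  277,  615,
        193,   40,   67,   42,  135,  104,   10,    6,    5,    3,    5,
          5,    4,    4,    5,    8,    7]), array([0.115, 0.118, 0.121, 0.124, 0.127, 0.13 , 0.133, 0.136, 0.139,
       0.142, 0.145, 0.148, 0.151, 0.154, 0.157, 0.16 , 0.163, 0.166,
       0.169, 0.172, 0.175, 0.178, 0.181, 0.184, 0.187, 0.19 , 0.193,
       0.196, 0.199]))
```

View pics/c1.png

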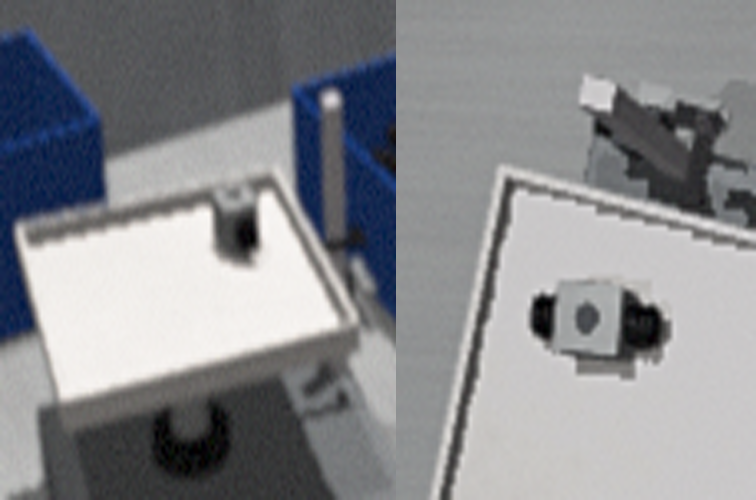

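In the crop, the pan has small3 in its far left quarter. The post runs from (600,90) to (690,170) in the right half, with the carriage and dark tabs around (710,115–170). The gate can't be read here, so I'll use the wrist camera for it. First I'll fit the deck, the connectors and the pan.

```bash
python3 - <<'E'
from h import *
from bench import *
T=dict(np.load("top0.npz"));S=dict(np.load("side0.npz"))
rng=np.random.default_rng(0)
for nm,s in (("top",T),("side",S)):
    P=cloud(s); I=s["img"].astype(int)
    R=(np.abs(P[...,0]-.55)<.13)&(np.abs(P[...,1]+.185)<.13)&(P[...,2]>.035)&(P[...,2]<.17)
    p=P[R];best=0
    for _ in range(800):
        a,b,c=p[rng.choice(len(p),3)];n=np.cross(b-a,c-a);l=np.linalg.norm(n)
        if l<1e-4: continue
        n/=l;n*=np.sign(n[2])
        if n[2]<.8 or n[2]>.95: continue
        k=np.sum(abs((p-a)@n)<.003)
        if k>best: best,N,A=k,n,a
    for _ in range(4):
        q=p[abs((p-A)@N)<.003];A=q.mean(0);N=np.linalg.svd(q-A,full_matrices=False)[2][2];N*=np.sign(N[2])
    print(nm,"deck tilt",np.degrees(np.arccos(N[2])).round(2),"uphill az",np.arctan2(-N[1],-N[0]).round(3),"N",N.round(4),"z at (.548,-.185)",(A[2]-((np.array([.548,-.185])-A[:2])@N[:2])/N[2]).round(4))
    h=(P-A)@N
    for n,c,H in (("L_hi",(.605,-.155),.036),("L_lo",(.591,-.237),.036),("s_hi",(.508,-.14),.028),("s_lo",(.49,-.22),.028)):
        m=R&(np.hypot(P[...,0]-c[0],P[...,1]-c[1])<.04)&(abs(h-H)<.004)&(I.sum(-1)>300)
        q=P[m]; r=cv2.minAreaRect(np.argwhere(m)[:,::-1].astype(np.float32))
        q2=q-(q-A)@N[:,None]*N+H*N
        hi=np.arctan2(-N[1],-N[0]);ex=np.array([np.cos(hi),np.sin(hi),0]);ex-=ex@N*N;ex/=np.linalg.norm(ex);ey=np.cross(N,ex)
        a=q@ex;b=q@ey;lo=np.percentile(a,[1,99]);bo=np.percentile(b,[1,99])
        cen=(np.mean(lo))*ex+np.mean(bo)*ey+N*(A@N+H)
        print(n,m.sum(),"mean h",np.median(h[m]).round(4),"centre",cen.round(4),"mean",q.mean(0).round(4),"ext",np.ptp(lo).round(4),np.ptp(bo).round(4))
    m=(P[...,0]>.4)&(P[...,0]<.7)&(P[...,1]>.08)&(P[...,1]<.35)&(abs(P[...,2]-.1355)<.006)&(I.min(-1)>150)
    r=cv2.minAreaRect((P[m][:,:2]*1000).astype(np.float32));print("pan",np.median(P[m][:,2]).round(4),r)
    m=(P[...,0]>.55)&(P[...,0]<.66)&(P[...,1]>.2)&(P[...,1]<.29)&(P[...,2]>.155)&(P[...,2]<.175)
    r=cv2.minAreaRect((P[m][:,:2]*1000).astype(np.float32));print("s3",m.sum(),P[m].mean(0).round(4),r)
    m=(P[...,0]>.6)&(P[...,0]<.75)&(P[...,1]>.1)&(P[...,1]<.3)&(P[...,2]>.18)&(P[...,2]<.23)
    print("post",m.sum(),np.median(P[m],0).round(4),P[m][:,2].max() if m.any() else 0)
w=snapshot("wrist");w["fish"]=1;np.savez("w0.npz",**w);cv2.imwrite("pics/w0.png",w["img"][:,:,::-1])
o=get_obs();Rt=Ro.from_euler("xyz",o["ee_rot"]).as_matrix()
cp=-w["R"].T@w["t"];print("cam in tool",(Rt.T@(cp-o["tool_pos"])).round(4),"\n",(w["R"]@Rt).round(3),w["fx"],w["cx"],w["cy"])
E
```

```text
top deck tilt 28.01 uphill az 1.425 N [-0.0681 -0.4647  0.8829] z at (.548,-.185) 0.0912
L_hi 292 mean h 0.0361 centre [ 0.6078 -0.1585  0.1505] mean [ 0.6076 -0.1573  0.1511] ext 0.0362 0.0423
L_lo 264 mean h 0.0357 centre [ 0.5954 -0.2415  0.1059] mean [ 0.5957 -0.2403  0.1062] ext 0.0373 0.0426
s_hi 176 mean h 0.0279 centre [ 0.5114 -0.1406  0.1434] mean [ 0.5114 -0.1398  0.1435] ext 0.0287 0.0305
s_lo 159 mean h 0.0276 centre [ 0.4934 -0.223   0.0987] mean [ 0.4938 -0.2216  0.0989] ext 0.0294 0.0304
pan 0.1346 ((547.2923583984375, 221.2622528076172), (199.65090942382812, 201.50889587402344), 79.58678436279297)
s3 321 [0.6076 0.251  0.1612] ((608.22314453125, 251.61651611328125), (60.02814483642578, 28.342361450195312), 87.70614624023438)
post 87 [0.687  0.2368 0.2002] 0.2037479875315077
side deck tilt 28.0 uphill az 1.428 N [-0.0666 -0.4647  0.883 ] z at (.548,-.185) 0.0896
L_hi 333 mean h 0.0359 centre [ 0.6066 -0.1593  0.1483] mean [ 0.6058 -0.1594  0.1481] ext 0.0349 0.0434
L_lo 374 mean h 0.036 centre [ 0.5941 -0.242   0.1038] mean [ 0.5935 -0.2421  0.1037] ext 0.0344 0.0431
s_hi 225 mean h 0.0278 centre [ 0.51   -0.1413  0.1414] mean [ 0.5098 -0.1415  0.1411] ext 0.0276 0.0311
s_lo 254 mean h 0.0279 centre [ 0.492  -0.2235  0.0968] mean [ 0.4918 -0.2236  0.0966] ext 0.027 0.0314
pan 0.133 ((549.697021484375, 223.35098266601562), (204.42984008789062, 220.3080291748047), 76.1639175415039)
s3 83 [0.6053 0.2466 0.1598] ((606.6160278320312, 250.42361450195312), (58.663909912109375, 27.227052688598633), 86.32403564453125)
post 53 [0.6843 0.2352 0.1923] 0.20078810681532408
cam in tool [ 0.0683 -0.001  -0.1791] 
 [[-0.     1.     0.   ]
 [-0.971 -0.    -0.237]
 [-0.237 -0.     0.971]] 371.64829954431775 316.4796246413448 237.78383883619796
```

View pics/w0.png

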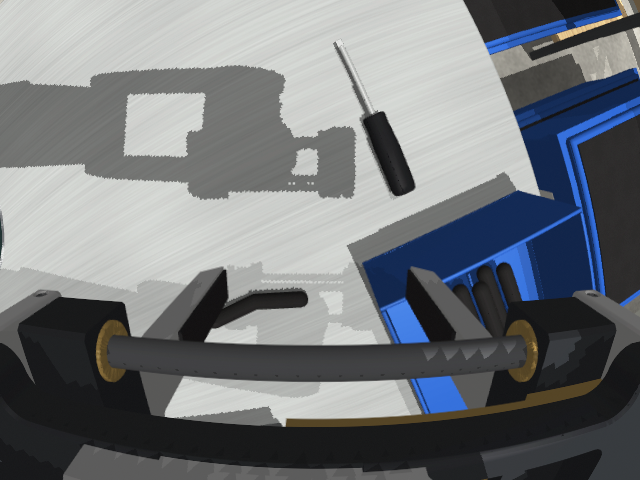

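The wrist view shows only bench, bins and fingers, and the gate isn't in it. The two cameras agree to about 2 mm on the rack and pan. Next I'll move to a spot right of the scale to look at the gate.

```bash
cat >> h.py <<'E'
def RM(rpy): return Ro.from_euler("xyz",rpy)
def plan(start,legs,v=.045,w=.13):
    """legs: list of (pos, Rotation); prints end row per call (fractions .2...1 along)"""
    p,R=np.array(start[0]),start[1]
    for q,Q in legs:
        q=np.array(q);rv=(R.inv()*Q).as_rotvec()
        n=max(1,int(np.ceil(max(np.linalg.norm(q-p)/v,np.linalg.norm(rv)/w)/5-1e-6)))
        for i in range(n):
            d=R.inv().apply((q-p)/n);print("CALL",*[f"[{','.join('%.3f'%x for x in np.r_[d,rv/n]*f)}]" for f in (.2,.4,.6,.8,1)])
            p=p+(q-p)/n if False else p+R.apply(d); R=R*Ro.from_rotvec(rv/n); 
            if i<n-1: pass
            q_rem=q-p; n_left=n-1-i
            if n_left: # recompute d uses remaining/(n) -> scale
                q=p+q_rem*n/n_left if False else q
                # equal remaining steps
                q_s=q; 
                p_next=q_rem/n_left
                q=p+p_next*n; q_true=q_s
                q_keep=q_true
        print("-- at",p.round(3),R.as_euler("xyz").round(3))
def now():
    from bench import get_obs
    o=get_obs();return o,(np.array(o["tool_pos"]),RM(o["ee_rot"]))
E
python3 - <<'E'
s=open('h.py').read()
i=s.index("        for i in range(n):"); j=s.index('        print("-- at"')
s=s[:i]+'''        step=(q-p)/n
        for i in range(n):
            d=R.inv().apply(step);print("CALL",*["["+",".join("%.3f"%x for x in np.r_[d,rv/n]*f)+"]" for f in (.2,.4,.6,.8,1)])
            p=p+step;R=R*Ro.from_rotvec(rv/n)
'''+s[j:]
open('h.py','w').write(s)
E
python3 - <<'E'
from h import *
o,st=now()
plan(st,[((.34,.40,.29),RM([np.pi,0,2.9])),((.70,.03,.2),RM([np.pi,0,np.pi]))])
E
```

```text
CALL [-0.028,-0.009,-0.017,-0.000,-0.000,-0.039] [-0.056,-0.017,-0.034,-0.001,-0.000,-0.078] [-0.084,-0.026,-0.051,-0.001,-0.000,-0.117] [-0.112,-0.035,-0.068,-0.001,-0.000,-0.155] [-0.139,-0.044,-0.085,-0.002,-0.000,-0.194]
-- at [0.34 0.4  0.29] [3.142 0.    2.9  ]
CALL [-0.029,-0.018,0.006,0.000,0.000,-0.016] [-0.058,-0.036,0.012,0.000,0.000,-0.032] [-0.088,-0.055,0.018,0.000,0.000,-0.048] [-0.117,-0.073,0.024,0.000,0.000,-0.064] [-0.146,-0.091,0.030,0.000,0.000,-0.081]
CALL [-0.028,-0.020,0.006,0.000,0.000,-0.016] [-0.055,-0.041,0.012,0.000,0.000,-0.032] [-0.083,-0.061,0.018,0.000,0.000,-0.048] [-0.111,-0.082,0.024,0.000,0.000,-0.064] [-0.138,-0.102,0.030,0.000,0.000,-0.081]
CALL [-0.026,-0.023,0.006,0.000,0.000,-0.016] [-0.052,-0.045,0.012,0.000,0.000,-0.032] [-0.078,-0.068,0.018,0.000,0.000,-0.048] [-0.104,-0.091,0.024,0.000,0.000,-0.064] [-0.130,-0.113,0.030,0.000,0.000,-0.081]
-- at [0.7  0.03 0.2 ] [ 3.142  0.    -3.142]
```

>>> carry_out --pt "-0.028 -0.009 -0.017 0 0 -0.039" --pt "-0.056 -0.017 -0.034 0 0 -0.078" --pt "-0.084 -0.026 -0.051 0 0 -0.117" --pt "-0.112 -0.035 -0.068 0 0 -0.155" --pt "-0.139 -0.044 -0.085 0 0 -0.194"

```text
time: 0.65
tool_pos: [0.3402, 0.399, 0.2908]
ee_rot: [-3.141, -0.0, 2.901]
wrist_force: [0.2, -0.2, 0.5]
width: 0.0937
finger_force: 0.0
```

>>> carry_out --pt "-0.029 -0.018 0.006 0 0 -0.016" --pt "-0.058 -0.036 0.012 0 0 -0.032" --pt "-0.088 -0.055 0.018 0 0 -0.048" --pt "-0.117 -0.073 0.024 0 0 -0.064" --pt "-0.146 -0.091 0.03 0 0 -0.081"

```text
time: 1.15
tool_pos: [0.4603, 0.2755, 0.2599]
ee_rot: [-3.141, -0.0, 2.981]
wrist_force: [0.4, -0.3, -0.5]
width: 0.0942
finger_force: 0.0
```

>>> carry_out --pt "-0.028 -0.02 0.006 0 0 -0.016" --pt "-0.055 -0.041 0.012 0 0 -0.032" --pt "-0.083 -0.061 0.018 0 0 -0.048" --pt "-0.111 -0.082 0.024 0 0 -0.064" --pt "-0.138 -0.102 0.03 0 0 -0.081"

```text
time: 1.65
tool_pos: [0.5802, 0.1527, 0.2297]
ee_rot: [-3.141, -0.001, 3.062]
wrist_force: [0.3, 0.6, -0.3]
width: 0.0938
finger_force: 0.0
```

>>> carry_out --pt "-0.026 -0.023 0.006 0 0 -0.016" --pt "-0.052 -0.045 0.012 0 0 -0.032" --pt "-0.078 -0.068 0.018 0 0 -0.048" --pt "-0.104 -0.091 0.024 0 0 -0.064" --pt "-0.13 -0.113 0.03 0 0 -0.081"

```text
time: 2.15
tool_pos: [0.7007, 0.0298, 0.1995]
ee_rot: [3.141, -0.001, -3.14]
wrist_force: [0.1, 0.7, 0.4]
width: 0.0944
finger_force: 0.0
```

```bash
python3 - <<'E'
from h import *
from bench import *
w=snapshot("wrist");w["fish"]=1;np.savez("w1.npz",**w)
o,st=now();print(o["tool_pos"],o["ee_rot"],o["time"],o["joint_positions"])
im=w["img"][:,:,::-1].copy()
def fp(X):
    c=w["R"]@np.array(X)+w["t"];r=np.hypot(c[0],c[1]);t=np.arctan2(r,c[2]);return np.array([w["cx"],w["cy"]])+w["fx"]*t*c[:2]/r
u=fp([.685,.215,.1]);print(u)
u=np.clip(u,[75,75],[565,405]).astype(int)
im2=cv2.resize(im[u[1]-75:u[1]+75,u[0]-75:u[0]+75],(600,600),interpolation=2);print("crop origin",u-75,"x4")
cv2.imwrite("pics/c2.png",im2)
E
```

```text
[0.70301041 0.02485924 0.19630002] [-3.13849491e+00 -2.04334692e-03  3.13894511e+00] 2.2 [-0.04361174  0.44238304  0.95204245 -0.00323002  1.74908103 -1.61233347]
[532.32368497 221.25620968]
crop origin [457 146] x4
```

View pics/c2.png

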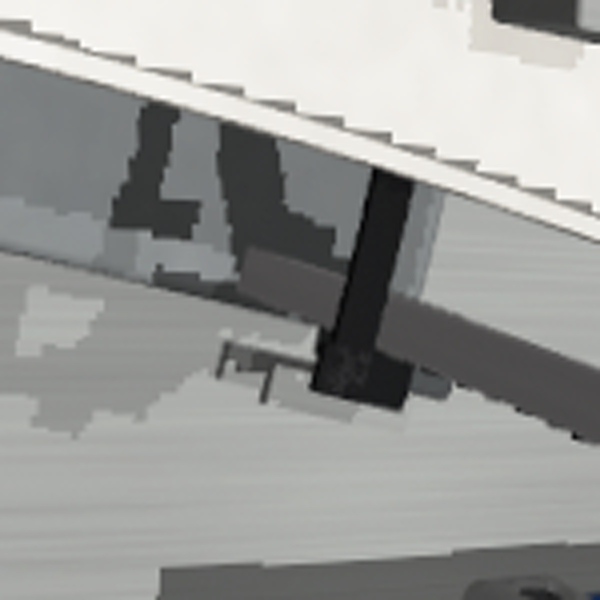

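The crop shows the black pointer from (380,180) to its wide end at (360,385), the post from (270,280) to (590,410), and carriage and tab pieces near (225–450,350–400). I'll read the heights from depth.

```bash
python3 - <<'E'
from h import *
w=dict(np.load("w1.npz"));P=cloud(w)
def at(cx,cy):
    return P[146+cy//4,457+cx//4]
for cy in range(330,420,8):
    print(cy,[ "%d/%d/%d"%tuple((at(cx,cy)*1000).round()) for cx in range(212,464,12)])
print([(cy,(at(int(380-(cy-180)*.1),cy)*1000).round().tolist()) for cy in range(180,330,24)])
T=dict(np.load("top0.npz"));P=cloud(T)
print("top")
for v in range(175,206,2): print(v,["%d/%d/%d"%tuple((P[v,u]*1000).round()) for u in range(172,212,2)])
E
```

```text
330 ['712/250/1', '712/255/1', '712/259/0', '712/263/1', '712/268/0', '712/272/0', '712/277/-1', '712/281/0', '712/286/0', '696/238/76', '684/202/131', '684/204/133', '684/206/134', '684/210/133', '689/231/109', '688/231/114', '687/232/117', '686/232/121', '685/231/126', '684/232/130', '683/232/134']
338 ['714/250/2', '714/255/1', '715/260/0', '715/264/-1', '715/268/0', '715/273/0', '714/276/1', '715/282/-1', '715/286/0', '698/238/76', '686/202/133', '685/204/134', '685/207/134', '685/210/134', '690/231/110', '689/231/115', '688/231/119', '687/230/124', '686/231/128', '685/231/132', '685/232/135']
346 ['717/252/0', '699/209/78', '699/211/80', '700/216/77', '717/269/-1', '717/273/0', '717/278/-1', '717/282/-1', '717/287/-1', '687/199/133', '687/201/134', '687/203/135', '687/207/135', '686/209/135', '692/231/110', '691/230/116', '690/230/120', '689/232/122', '688/231/127', '687/231/131', '686/231/135']
354 ['719/251/1', '701/209/78', '701/212/79', '701/215/79', '702/220/77', '701/222/80', '702/227/77', '719/282/1', '719/287/0', '688/198/134', '689/202/133', '688/204/134', '688/207/134'
[... 1096 characters left out ...]
-1', '709/217/78', '709/220/80', '703/209/101', '704/213/99', '703/216/100', '695/196/134', '695/199/134', '695/202/134', '695/205/135', '695/208/135', '695/211/134', '695/214/135', '695/217/135', '695/221/134', '703/249/102', '703/252/103', '703/256/104', '729/346/0']
394 ['732/254/-1', '731/258/0', '732/263/-1', '732/267/0', '706/208/98', '705/210/100', '705/213/100', '705/217/100', '705/220/100', '705/224/99', '696/202/135', '696/204/136', '696/208/135', '696/212/134', '696/214/135', '696/218/134', '696/221/135', '705/250/102', '705/254/102', '705/258/101', '732/348/-1']Traceback (most recent call last):
  File "<stdin>", line 6, in <module>
ValueError: cannot convert float NaN to integer
```

Heights from the wrist view are pointer 0.134, upper tab top 0.0995 and lower tab top 0.079. Gate mid is therefore about 0.088, so the pan needs about 46 mm more sink (38–54). Both large connectors plus one small should give about 50 mm. I'll take both large ones first, re-measure, then decide on the small one.

```bash
cat >> h.py <<'E'
N=np.array([-.067,-.4647,.883]);N/=np.linalg.norm(N)
az=1.4265;U=np.array([np.cos(az),np.sin(az),0]);U-=U@N*N;U/=np.linalg.norm(U)
RG=Ro.from_matrix(np.stack([np.cross(U,-N),U,-N],1))
RP=RM([np.pi,0,np.pi-.18])
PART=dict(L_hi=(np.array([.6072,-.1589,.1494]),.024),L_lo=(np.array([.5947,-.2418,.1049]),.024),s_hi=(np.array([.5107,-.141,.1424]),.016),s_lo=(np.array([.4927,-.2233,.0978]),.016))
def gp(n,off=0): c,d=PART[n];return c+(off-d)*N
E
python3 - <<'E'
from h import *
o,st=now()
plan(st,[(gp("L_hi",.09),RG)]); plan((gp("L_hi",.09),RG),[(gp("L_hi",.02),RG)],v=.03); print(RG.as_euler("xyz"),gp("L_hi",.02))
E
```

```text
CALL [0.010,-0.021,-0.001,-0.049,-0.004,0.014] [0.020,-0.043,-0.002,-0.098,-0.007,0.028] [0.030,-0.064,-0.003,-0.147,-0.011,0.042] [0.040,-0.086,-0.004,-0.196,-0.014,0.055] [0.050,-0.107,-0.005,-0.246,-0.018,0.069]
CALL [0.008,-0.021,-0.006,-0.049,-0.004,0.014] [0.017,-0.042,-0.013,-0.098,-0.007,0.028] [0.025,-0.064,-0.019,-0.147,-0.011,0.042] [0.034,-0.085,-0.026,-0.196,-0.014,0.055] [0.042,-0.106,-0.032,-0.246,-0.018,0.069]
-- at [ 0.603 -0.19   0.208] [ 2.653e+00 -1.000e-03  2.997e+00]
CALL [0.000,-0.000,0.014,0.000,0.000,0.000] [0.000,-0.000,0.028,0.000,0.000,0.000] [0.000,-0.000,0.042,0.000,0.000,0.000] [0.000,-0.000,0.056,0.000,0.000,0.000] [0.000,-0.000,0.070,0.000,0.000,0.000]
-- at [ 0.607 -0.157  0.146] [ 2.653e+00 -1.000e-03  2.997e+00]
[ 2.65289573e+00 -5.87042462e-04  2.99729633e+00] [ 0.60746798 -0.15704132  0.14586822]
```

>>> carry_out --pt "0.01 -0.021 -0.001 -0.049 -0.004 0.014" --pt "0.02 -0.043 -0.002 -0.098 -0.007 0.028" --pt "0.03 -0.064 -0.003 -0.147 -0.011 0.042" --pt "0.04 -0.086 -0.004 -0.196 -0.014 0.055" --pt "0.05 -0.107 -0.005 -0.246 -0.018 0.069" --jaw 0.68

```text
time: 2.7
tool_pos: [0.6495, -0.0768, 0.2052]
ee_rot: [2.893, 0.009, 3.072]
wrist_force: [-1.1, -0.2, -0.2]
width: 0.0645
finger_force: 0.0
```

>>> carry_out --pt "0.008 -0.021 -0.006 -0.049 -0.004 0.014" --pt "0.017 -0.042 -0.013 -0.098 -0.007 0.028" --pt "0.025 -0.064 -0.019 -0.147 -0.011 0.042" --pt "0.034 -0.085 -0.026 -0.196 -0.014 0.055" --pt "0.042 -0.106 -0.032 -0.246 -0.018 0.069"

```text
time: 3.2
tool_pos: [0.5999, -0.1842, 0.2102]
ee_rot: [2.647, 0.001, 3.001]
wrist_force: [0.0, 0.2, -0.0]
width: 0.064
finger_force: 0.0
```

```bash
python3 - <<'E'
from h import *
from bench import *
w=snapshot("wrist");w["fish"]=1;np.savez("w2.npz",**w);cv2.imwrite("pics/w2.png",w["img"][:,:,::-1])
o,st=now();print(o["tool_pos"],o["ee_rot"],o["time"],o["joint_positions"])
P=cloud(w);I=w["img"].astype(int)
D0=(gp("L_hi")-.012*N)@N; h=P@N-D0
m=(np.linalg.norm(P-PART["L_hi"][0],axis=-1)<.06)
dk=m&(abs(h)<.008);print("deck h",np.median(h[dk]),dk.sum())
for n in PART:
    c,d=PART[n];H=.036 if n[0]=="L" else .028
    m=(np.linalg.norm(P-c,axis=-1)<.045)&(abs(h-H)<.005)&(I.sum(-1)>300)&((I.max(-1)-I.min(-1))<30)
    if m.sum()<30: print(n,m.sum());continue
    q=P[m];X=RG.as_matrix()[:,0];a=np.percentile(q@U,[2,98]);b=np.percentile(q@X,[2,98])
    print(n,m.sum(),"h",np.median(h[m]).round(4),"d_uphill",(a.mean()-c@U).round(4),"d_x",(b.mean()-c@X).round(4),np.ptp(a).round(4),np.ptp(b).round(4))
plan(st,[(gp("L_hi",.04),RG),(gp("L_hi",0),RG)],v=.03)
E
```

```text
[ 0.59800769 -0.18927716  0.20800459] [ 2.64762019 -0.00308971  2.9941559 ] 3.25 [-0.63601765  0.37710253  1.099666    0.45392721  1.88243218 -1.96506895]
deck h 0.0003939331710588745 6083
L_hi 3207 h 0.0363 d_uphill -0.0011 d_x 0.0 0.0343 0.0429
L_lo 2706 h 0.0363 d_uphill -0.0006 d_x 0.0001 0.0344 0.0419
s_hi 1899 h 0.0283 d_uphill -0.0011 d_x -0.001 0.0269 0.0306
s_lo 1633 h 0.0282 d_uphill -0.0006 d_x -0.0006 0.0269 0.0305
CALL [-0.001,-0.000,0.010,0.001,-0.000,-0.001] [-0.002,-0.000,0.020,0.002,-0.000,-0.002] [-0.003,-0.000,0.030,0.003,-0.000,-0.002] [-0.004,-0.000,0.040,0.004,-0.001,-0.003] [-0.005,-0.000,0.050,0.005,-0.001,-0.004]
-- at [ 0.606 -0.166  0.164] [ 2.653e+00 -1.000e-03  2.997e+00]
CALL [-0.000,0.000,0.008,0.000,0.000,-0.000] [-0.000,0.000,0.016,0.000,0.000,-0.000] [-0.000,0.000,0.024,0.000,0.000,-0.000] [-0.000,0.000,0.032,0.000,0.000,-0.000] [-0.000,0.000,0.040,0.000,0.000,-0.000]
-- at [ 0.609 -0.148  0.128] [ 2.653e+00 -1.000e-03  2.997e+00]
```

View pics/w2.png

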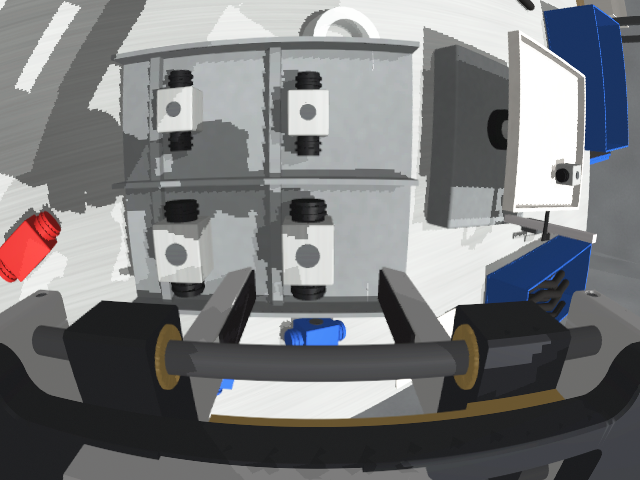

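The wrist picture shows large connectors at (307,255) (high) and (178,255) (low), and small ones at (308,112) and (177,108). All are grey and square, with red and blue look-alikes outside the rack. All three views agree to about 1 mm. I'll plan from the call-end pose.

```bash
python3 - <<'E'
from h import *
st=(np.array([.5999,-.1843,.2108]),RM([2.647,.001,3.001]))
plan(st,[(gp("L_hi",.04)-.0005*U,RG)],v=.03)
E
```

```text
CALL [-0.001,-0.001,0.010,0.001,-0.000,0.001] [-0.001,-0.003,0.020,0.002,-0.000,0.002] [-0.002,-0.004,0.030,0.004,-0.000,0.002] [-0.003,-0.005,0.040,0.005,-0.000,0.003] [-0.004,-0.007,0.050,0.006,-0.000,0.004]
-- at [ 0.606 -0.167  0.163] [ 2.653e+00 -1.000e-03  2.997e+00]
```

>>> carry_out --pt "-0.001 -0.002 0.015 0.002 0 0.001" --pt "-0.002 -0.005 0.03 0.004 0 0.002" --pt "-0.004 -0.007 0.05 0.006 0 0.004" --pt "-0.004 -0.007 0.05 0.006 0 0.004" --pt "-0.004 -0.007 0.05 0.006 0 0.004"

```text
time: 3.75
tool_pos: [0.6069, -0.1646, 0.162]
ee_rot: [2.654, -0.002, 3.001]
wrist_force: [0.3, 0.5, 0.4]
width: 0.064
finger_force: 0.0
```

```bash
python3 - <<'E'
from h import *
o,st=now();print(o["tool_pos"],o["ee_rot"])
plan(st,[(gp("L_hi",0)-.0005*U,RG)],v=.03)
E
```

```text
[ 0.60692981 -0.16456704  0.16202429] [ 2.65366939e+00 -2.43268200e-03  3.00099142e+00]
CALL [0.000,-0.000,0.008,-0.000,-0.001,0.000] [0.000,-0.001,0.015,-0.000,-0.001,0.001] [0.000,-0.001,0.023,-0.000,-0.002,0.001] [0.000,-0.001,0.030,-0.001,-0.003,0.002] [0.000,-0.001,0.038,-0.001,-0.003,0.002]
-- at [ 0.609 -0.148  0.128] [ 2.653e+00 -1.000e-03  2.997e+00]
```

Descend, close the jaw, then lift 20 mm along the tool axis as a check.

>>> carry_out --pt "0 0 0.012 0 0 0" --pt "0 -0.001 0.025 0 -0.002 0.001" --pt "0 -0.001 0.038 0 -0.003 0.002" --pt "0 -0.001 0.038 0 -0.003 0.002" --pt "0 -0.001 0.038 0 -0.003 0.002"

```text
time: 4.25
tool_pos: [0.6091, -0.1496, 0.1282]
ee_rot: [2.654, -0.0, 2.995]
wrist_force: [0.4, -0.4, 0.1]
width: 0.0636
finger_force: 0.0
```

>>> carry_out --pt "0 0 0 0 0 0" --pt "0 0 0 0 0 0" --pt "0 0 0 0 0 0" --pt "0 0 0 0 0 0" --pt "0 0 0 0 0 0" --jaw 0

```text
time: 4.75
tool_pos: [0.6096, -0.1503, 0.1292]
ee_rot: [2.655, 0.002, 2.995]
wrist_force: [0.7, -0.2, 1.3]
width: 0.0355
finger_force: 30.0
```

>>> carry_out --pt "0 0 -0.004 0 0 0" --pt "0 0 -0.01 0 0 0" --pt "0 0 -0.02 0 0 0" --pt "0 0 -0.035 0 0 0" --pt "0 0 -0.05 0 0 0"

```text
time: 5.25
tool_pos: [0.606, -0.174, 0.1744]
ee_rot: [2.655, 0.002, 2.995]
wrist_force: [-0.6, 0.0, -0.9]
width: 0.0356
finger_force: 30.0
```

```bash
python3 - <<'E'
from h import *
o,st=now();print(o["tool_pos"],o["ee_rot"],o["width"],o["finger_force"],o["wrist_force"])
via=np.array([.59,-.02,.27])
plan(st,[(via,Ro.from_rotvec((RP*RG.inv()).as_rotvec()*.6)*RG),((.588,.163,.225),RP)])
E
```

```text
[ 0.60595492 -0.17396318  0.17437067] [2.65492977e+00 1.58612258e-03 2.99477091e+00] 0.03560561409419885 29.99802052974701 [-0.56290778  0.00199905 -0.94139593]
CALL [0.008,0.035,-0.003,0.058,-0.001,0.004] [0.015,0.071,-0.006,0.116,-0.001,0.008] [0.023,0.106,-0.009,0.175,-0.002,0.012] [0.031,0.142,-0.012,0.233,-0.002,0.015] [0.038,0.177,-0.014,0.291,-0.003,0.019]
-- at [ 0.59 -0.02  0.27] [ 2.946e+00 -2.000e-03  2.976e+00]
CALL [0.006,0.034,0.016,0.039,-0.001,0.003] [0.013,0.067,0.032,0.078,-0.001,0.006] [0.019,0.101,0.048,0.117,-0.002,0.008] [0.026,0.134,0.063,0.156,-0.003,0.011] [0.032,0.168,0.079,0.195,-0.004,0.014]
-- at [0.588 0.163 0.225] [3.142 0.    2.962]
```

>>> carry_out --pt "0.008 0.03 -0.008 0.05 0 0.004" --pt "0.015 0.067 -0.012 0.11 0 0.008" --pt "0.023 0.104 -0.013 0.17 0 0.012" --pt "0.031 0.14 -0.014 0.23 0 0.015" --pt "0.038 0.177 -0.014 0.29 -0.003 0.019"

```text
time: 5.75
tool_pos: [0.59, -0.0189, 0.2711]
ee_rot: [2.947, 0.0, 2.974]
wrist_force: [0.1, 0.4, -2.2]
width: 0.036
finger_force: 30.0
```

>>> carry_out --pt "0.006 0.04 0.016 0.04 0 0.003" --pt "0.014 0.08 0.035 0.09 0 0.007" --pt "0.022 0.12 0.056 0.14 -0.002 0.01" --pt "0.032 0.168 0.079 0.195 -0.004 0.014" --pt "0.032 0.168 0.079 0.195 -0.004 0.014"

```text
time: 6.25
tool_pos: [0.5861, 0.1716, 0.2225]
ee_rot: [3.137, -0.004, 2.972]
wrist_force: [0.3, 0.3, -3.0]
width: 0.0355
finger_force: 30.0
```

```bash
python3 - <<'E'
from h import *
o,st=now();print(o["tool_pos"],o["ee_rot"],o["width"],o["wrist_force"])
plan(st,[((.588,.163,.155),RP)])
E
```

```text
[0.58611066 0.17155318 0.22252587] [ 3.13697573 -0.00402006  2.97183427] 0.035500613205286365 [ 0.2881989   0.27369333 -3.01932883]
CALL [-0.001,-0.002,0.013,0.001,-0.001,0.002] [-0.001,-0.003,0.027,0.002,-0.002,0.004] [-0.002,-0.005,0.040,0.003,-0.002,0.006] [-0.003,-0.007,0.054,0.004,-0.003,0.008] [-0.004,-0.008,0.067,0.005,-0.004,0.010]
-- at [0.588 0.163 0.155] [3.142 0.    2.962]
```

>>> carry_out --pt "0 0 0.025 0 0 0" --pt "0 0 0.05 0 0 0" --pt "0 0 0.065 0 0 0" --pt "0 0 0.068 0 0 0" --pt "0 0 0.068 0 0 0"

```text
time: 6.75
tool_pos: [0.5884, 0.1631, 0.156]
ee_rot: [3.139, -0.0, 2.961]
wrist_force: [1.0, 0.2, -1.5]
width: 0.0355
finger_force: 30.0
```

```bash
python3 - <<'E'
from h import *
o,st=now();print(o["tool_pos"],o["ee_rot"],o["width"],o["wrist_force"])
plan(st,[((.588,.163,.152),RP)])
E
```

```text
[0.5884297  0.1631475  0.15602151] [ 3.13940617e+00 -1.15494669e-04  2.96063988e+00] 0.0354964693995332 [ 0.9733972   0.220203   -1.53959041]
CALL [0.000,-0.000,0.001,0.000,-0.000,-0.000] [0.000,-0.000,0.002,0.001,-0.000,-0.000] [0.000,-0.000,0.002,0.001,-0.000,-0.001] [0.000,-0.000,0.003,0.002,-0.000,-0.001] [0.000,-0.000,0.004,0.002,-0.000,-0.001]
-- at [0.588 0.163 0.152] [3.142 0.    2.962]
```

>>> carry_out --pt "0 0 0.004 0 0 0" --pt "0 0 0.007 0 0 0" --pt "0 0 0.01 0 0 0" --pt "0 0 0.013 0 0 0" --pt "0 0 0.016 0 0 0"

```text
time: 7.25
tool_pos: [0.5887, 0.1638, 0.14]
ee_rot: [3.139, 0.002, 2.962]
wrist_force: [0.8, 0.1, -0.4]
width: 0.0356
finger_force: 30.0
```

>>> carry_out --pt "0 0 0.003 0 0 0" --pt "0 0 0.006 0 0 0" --pt "0 0 0.009 0 0 0" --pt "0 0 0.012 0 0 0" --pt "0 0 0.012 0 0 0"

```text
time: 7.75
tool_pos: [0.5881, 0.1638, 0.1272]
ee_rot: [3.14, -0.0, 2.962]
wrist_force: [1.5, -0.9, 0.0]
width: 0.036
finger_force: 30.0
```

>>> carry_out --pt "0 0 0 0 0 0" --pt "0 0 0 0 0 0" --pt "0 0 0 0 0 0" --pt "0 0 0 0 0 0" --pt "0 0 0 0 0 0" --jaw 0.55

```text
time: 8.25
tool_pos: [0.5882, 0.1639, 0.1278]
ee_rot: [3.14, 0.0, 2.962]
wrist_force: [-0.4, 0.2, -0.6]
width: 0.0518
finger_force: 0.0
```

```bash
cat >> h.py <<'E'
def panz(s):
    P=cloud(s);I=s["img"].astype(int)
    m=(P[...,0]>.46)&(P[...,0]<.64)&(P[...,1]>.12)&(P[...,1]<.32)&(P[...,2]>.05)&(P[...,2]<.145)&(I.min(-1)>150)
    hi,e=np.histogram(P[m][:,2],np.arange(.05,.146,.004));k=hi.argmax();z=P[m][:,2];return np.median(z[abs(z-e[k]-.002)<.005]),m.sum()
E
python3 - <<'E'
from h import *
from bench import *
o,st=now();print(o["tool_pos"],o["width"],o["wrist_force"])
for n in ("top","side"): print(panz(snapshot(n)))
plan((st[0],st[1]),[(st[0]+[0,0,.09],st[1])])
via=np.array([.59,-.03,.25])
E
```

```text
[0.58819821 0.16390719 0.1277599 ] 0.05175804532163847 [-0.40844132  0.19657755 -0.63005863]
(np.float64(0.11292254480581275), np.int64(2482))
(np.float64(0.11135522761323849), np.int64(1152))
CALL [-0.000,0.000,-0.018,0.000,0.000,0.000] [-0.000,0.000,-0.036,0.000,0.000,0.000] [-0.000,0.000,-0.054,0.000,0.000,0.000] [-0.000,0.000,-0.072,0.000,0.000,0.000] [-0.000,0.000,-0.090,0.000,0.000,0.000]
-- at [0.588 0.164 0.218] [3.14  0.    2.962]
```

```bash
python3 - <<'E'
from h import *
st=(np.array([.588,.164,.218]),RM([3.14,0,2.962]))
plan(st,[((.59,.0,.26),Ro.from_rotvec((RP*RG.inv()).as_rotvec()*.5)*RG),(gp("L_lo",.13)-.0008*U,RG),(gp("L_lo",.04)-.0008*U,RG)])
print(gp("L_lo",0))
E
```

```text
CALL [-0.006,-0.032,-0.008,-0.049,0.001,-0.003] [-0.013,-0.064,-0.017,-0.097,0.002,-0.007] [-0.019,-0.097,-0.025,-0.146,0.003,-0.010] [-0.025,-0.129,-0.034,-0.194,0.004,-0.014] [-0.031,-0.161,-0.042,-0.243,0.005,-0.017]
-- at [0.59 0.   0.26] [ 2.897e+00 -2.000e-03  2.979e+00]
CALL [-0.004,-0.029,-0.001,-0.024,0.000,-0.002] [-0.009,-0.059,-0.002,-0.049,0.001,-0.003] [-0.013,-0.088,-0.003,-0.073,0.001,-0.005] [-0.018,-0.118,-0.004,-0.098,0.002,-0.007] [-0.022,-0.147,-0.005,-0.122,0.002,-0.009]
CALL [-0.004,-0.029,-0.005,-0.024,0.000,-0.002] [-0.008,-0.058,-0.009,-0.049,0.001,-0.003] [-0.013,-0.088,-0.014,-0.073,0.001,-0.005] [-0.017,-0.117,-0.018,-0.098,0.002,-0.007] [-0.021,-0.146,-0.023,-0.122,0.002,-0.009]
-- at [ 0.587 -0.292  0.198] [ 2.653e+00 -1.000e-03  2.997e+00]
CALL [-0.000,0.000,0.018,-0.000,-0.000,0.000] [-0.000,0.000,0.036,-0.000,-0.000,0.000] [-0.000,0.000,0.054,-0.000,-0.000,0.000] [-0.000,0.000,0.072,-0.000,-0.000,0.000] [-0.000,0.000,0.090,-0.000,-0.000,0.000]
-- at [ 0.594 -0.25   0.119] [ 2.653e+00 -1.000e-03  2.997e+00]
[ 0.5963079  -0.23064789  0.08370931]
```

>>> carry_out --pt "0 0 -0.01 0 0 0" --pt "0 0 -0.03 0 0 0" --pt "0 0 -0.05 0 0 0" --pt "0 0 -0.07 0 0 0" --pt "0 0 -0.09 0 0 0"

```text
time: 8.85
tool_pos: [0.5883, 0.1637, 0.2195]
ee_rot: [3.139, 0.001, 2.962]
wrist_force: [-0.3, -0.0, 0.8]
width: 0.052
finger_force: 0.0
```

>>> carry_out --pt "-0.006 -0.032 -0.008 -0.049 0.001 -0.003" --pt "-0.013 -0.064 -0.017 -0.097 0.002 -0.007" --pt "-0.019 -0.097 -0.025 -0.146 0.003 -0.01" --pt "-0.025 -0.129 -0.034 -0.194 0.004 -0.014" --pt "-0.031 -0.161 -0.042 -0.243 0.005 -0.017" --jaw 0.68

```text
time: 9.35
tool_pos: [0.5898, -0.0016, 0.2612]
ee_rot: [2.895, -0.0, 2.98]
wrist_force: [1.1, 1.0, -0.5]
width: 0.064
finger_force: 0.0
```

>>> carry_out --pt "-0.004 -0.029 -0.001 -0.024 0 -0.002" --pt "-0.009 -0.059 -0.002 -0.049 0.001 -0.003" --pt "-0.013 -0.088 -0.003 -0.073 0.001 -0.005" --pt "-0.018 -0.118 -0.004 -0.098 0.002 -0.007" --pt "-0.022 -0.147 -0.005 -0.122 0.002 -0.009"

```text
time: 9.85
tool_pos: [0.5882, -0.1473, 0.2293]
ee_rot: [2.774, -0.001, 2.988]
wrist_force: [0.6, -0.5, -0.1]
width: 0.0639
finger_force: 0.0
```

>>> carry_out --pt "-0.004 -0.029 -0.005 -0.024 0 -0.002" --pt "-0.008 -0.058 -0.009 -0.049 0.001 -0.003" --pt "-0.013 -0.088 -0.014 -0.073 0.001 -0.005" --pt "-0.017 -0.117 -0.018 -0.098 0.002 -0.007" --pt "-0.021 -0.146 -0.023 -0.122 0.002 -0.009"

```text
time: 10.35
tool_pos: [0.5868, -0.2933, 0.198]
ee_rot: [2.652, 0.001, 2.998]
wrist_force: [0.6, 0.2, 0.8]
width: 0.064
finger_force: 0.0
```

>>> carry_out --pt "0 0 0.03 0 0 0" --pt "0 0 0.06 0 0 0" --pt "0 0 0.09 0 0 0" --pt "0 0 0.09 0 0 0" --pt "0 0 0.09 0 0 0"

```text
time: 10.85
tool_pos: [0.593, -0.2501, 0.1188]
ee_rot: [2.653, -0.0, 2.998]
wrist_force: [-0.4, -0.3, 0.6]
width: 0.064
finger_force: 0.0
```

```bash
python3 - <<'E'
from h import *
o,st=now();print(o["tool_pos"],o["ee_rot"])
plan(st,[(gp("L_lo",0)-.0008*U,RG)],v=.03)
E
```

```text
[ 0.5930452  -0.25005865  0.11875706] [ 2.65262056e+00 -5.20704174e-05  2.99797150e+00]
CALL [-0.000,0.000,0.008,0.000,0.000,0.000] [-0.000,0.000,0.016,0.000,0.000,0.000] [-0.000,0.000,0.024,0.000,0.000,0.001] [-0.000,0.000,0.032,0.000,0.000,0.001] [-0.000,0.000,0.040,0.000,0.000,0.001]
-- at [ 0.596 -0.231  0.083] [ 2.653e+00 -1.000e-03  2.997e+00]
```

>>> carry_out --pt "0 0 0.013 0 0 0" --pt "0 0 0.026 0 0 0" --pt "0 0 0.04 0 0 0" --pt "0 0 0.04 0 0 0" --pt "0 0 0.04 0 0 0"

```text
time: 11.35
tool_pos: [0.5954, -0.2309, 0.0822]
ee_rot: [2.652, -0.001, 2.998]
wrist_force: [0.4, -0.2, -0.3]
width: 0.064
finger_force: 0.0
```

>>> carry_out --pt "0 0 0 0 0 0" --pt "0 0 0 0 0 0" --pt "0 0 0 0 0 0" --pt "0 0 0 0 0 0" --pt "0 0 0 0 0 0" --jaw 0

```text
time: 11.85
tool_pos: [0.5958, -0.2317, 0.0832]
ee_rot: [2.653, 0.001, 2.997]
wrist_force: [-0.9, -1.2, 1.3]
width: 0.0359
finger_force: 30.0
```

>>> carry_out --pt "0 0 -0.01 0 0 0" --pt "0 0 -0.03 0 0 0" --pt "0 0 -0.06 0 0 0" --pt "0 0 -0.09 0 0 0" --pt "0 0 -0.12 0 0 0"

```text
time: 12.35
tool_pos: [0.5872, -0.2879, 0.1897]
ee_rot: [2.653, -0.001, 2.997]
wrist_force: [1.1, -0.5, -1.9]
width: 0.0357
finger_force: 30.0
```

```bash
python3 - <<'E'
from h import *
o,st=now();print(o["tool_pos"],o["ee_rot"],o["width"],o["finger_force"],o["wrist_force"])
plan(st,[((.55,-.06,.27),Ro.from_rotvec((RP*RG.inv()).as_rotvec()*.5)*RG),((.490,.181,.20),RP)])
E
```

```text
[ 0.58715078 -0.2879447   0.18965376] [ 2.65284725e+00 -7.63873616e-04  2.99715968e+00] 0.035719213454698744 29.99945729970932 [ 1.13119828 -0.46540616 -1.89759419]
CALL [0.007,0.023,0.003,0.024,-0.000,0.002] [0.014,0.046,0.007,0.049,-0.001,0.003] [0.021,0.070,0.010,0.073,-0.001,0.005] [0.028,0.093,0.013,0.098,-0.002,0.007] [0.035,0.116,0.016,0.122,-0.002,0.009]
CALL [0.007,0.023,0.000,0.024,-0.000,0.002] [0.014,0.047,0.001,0.049,-0.001,0.003] [0.022,0.070,0.001,0.073,-0.001,0.005] [0.029,0.094,0.002,0.098,-0.002,0.007] [0.036,0.117,0.002,0.122,-0.002,0.009]
-- at [ 0.55 -0.06  0.27] [ 2.897e+00 -2.000e-03  2.979e+00]
CALL [0.010,0.020,0.012,0.024,-0.000,0.002] [0.020,0.041,0.025,0.049,-0.001,0.003] [0.029,0.061,0.037,0.073,-0.001,0.005] [0.039,0.082,0.049,0.098,-0.002,0.007] [0.049,0.102,0.062,0.122,-0.002,0.009]
CALL [0.010,0.022,0.010,0.024,-0.000,0.002] [0.020,0.043,0.019,0.049,-0.001,0.003] [0.030,0.065,0.029,0.073,-0.001,0.005] [0.040,0.087,0.039,0.098,-0.002,0.007] [0.050,0.109,0.049,0.122,-0.002,0.009]
-- at [0.49  0.181 0.2  ] [3.142 0.    2.962]
```

>>> carry_out --pt "0.007 0.023 0.003 0.024 0 0.002" --pt "0.014 0.046 0.007 0.049 0 0.003" --pt "0.021 0.07 0.01 0.073 -0.001 0.005" --pt "0.028 0.093 0.013 0.098 -0.002 0.007" --pt "0.035 0.116 0.016 0.122 -0.002 0.009"

```text
time: 12.85
tool_pos: [0.5682, -0.1729, 0.2296]
ee_rot: [2.776, -0.002, 2.988]
wrist_force: [0.6, 0.8, -1.5]
width: 0.0357
finger_force: 30.0
```

>>> carry_out --pt "0.007 0.023 0 0.024 0 0.002" --pt "0.014 0.047 0.001 0.049 0 0.003" --pt "0.022 0.07 0.001 0.073 -0.001 0.005" --pt "0.029 0.094 0.002 0.098 -0.002 0.007" --pt "0.036 0.117 0.002 0.122 -0.002 0.009"

```text
time: 13.35
tool_pos: [0.5494, -0.0585, 0.2698]
ee_rot: [2.898, -0.003, 2.979]
wrist_force: [0.8, -0.7, -2.3]
width: 0.0356
finger_force: 30.0
```

>>> carry_out --pt "0.01 0.02 0.012 0.024 0 0.002" --pt "0.02 0.041 0.025 0.049 0 0.003" --pt "0.029 0.061 0.037 0.073 -0.001 0.005" --pt "0.039 0.082 0.049 0.098 -0.002 0.007" --pt "0.049 0.102 0.062 0.122 -0.002 0.009"

```text
time: 13.85
tool_pos: [0.5194, 0.062, 0.2342]
ee_rot: [3.019, -0.002, 2.97]
wrist_force: [-0.5, 1.0, -2.7]
width: 0.0358
finger_force: 30.0
```

>>> carry_out --pt "0.012 0.026 0.012 0.03 0 0.002" --pt "0.024 0.052 0.024 0.06 0 0.004" --pt "0.037 0.08 0.036 0.09 -0.001 0.006" --pt "0.05 0.109 0.049 0.122 -0.002 0.009" --pt "0.05 0.109 0.049 0.122 -0.002 0.009"

```text
time: 14.35
tool_pos: [0.4878, 0.1862, 0.1973]
ee_rot: [3.14, -0.005, 2.967]
wrist_force: [-0.5, -0.8, -2.0]
width: 0.036
finger_force: 30.0
```

>>> carry_out --pt "0 0 0.02 0 0 0" --pt "0 0 0.04 0 0 0" --pt "0 0 0.06 0 0 0" --pt "0 0 0.065 0 0 0" --pt "0 0 0.065 0 0 0"

```text
time: 14.85
tool_pos: [0.4897, 0.1815, 0.1333]
ee_rot: [3.142, -0.003, 2.96]
wrist_force: [-0.2, 0.3, -1.2]
width: 0.0355
finger_force: 30.0
```

```bash
python3 - <<'E'
from h import *
o,st=now();print(o["tool_pos"],o["ee_rot"],o["width"],o["wrist_force"])
plan(st,[((.49,.181,.106),RP)])
E
```

```text
[0.48966744 0.18149425 0.13325534] [ 3.14153603e+00 -2.85268176e-03  2.95995608e+00] 0.03550973150026254 [-0.19033817  0.26702393 -1.18987144]
CALL [-0.000,-0.000,0.005,0.000,-0.001,-0.000] [-0.000,-0.000,0.011,0.000,-0.001,-0.001] [-0.000,-0.000,0.016,0.000,-0.002,-0.001] [-0.000,-0.000,0.022,0.000,-0.002,-0.001] [-0.000,-0.000,0.027,0.000,-0.003,-0.002]
-- at [0.49  0.181 0.106] [3.142 0.    2.962]
```

>>> carry_out --pt "0 0 0.003 0 0 0" --pt "0 0 0.006 0 0 0" --pt "0 0 0.009 0 0 0" --pt "0 0 0.012 0 0 0" --pt "0 0 0.015 0 0 0"

```text
time: 15.35
tool_pos: [0.4904, 0.1824, 0.1191]
ee_rot: [3.14, 0.0, 2.961]
wrist_force: [0.1, -0.2, 0.1]
width: 0.0356
finger_force: 30.0
```

>>> carry_out --pt "0 0 0.003 0 0 0" --pt "0 0 0.006 0 0 0" --pt "0 0 0.009 0 0 0" --pt "0 0 0.012 0 0 0" --pt "0 0 0.012 0 0 0"

```text
time: 15.85
tool_pos: [0.49, 0.1823, 0.1064]
ee_rot: [3.141, -0.001, 2.961]
wrist_force: [0.7, -0.2, -0.3]
width: 0.0358
finger_force: 30.0
```

>>> carry_out --pt "0 0 0 0 0 0" --pt "0 0 0 0 0 0" --pt "0 0 0 0 0 0" --pt "0 0 0 0 0 0" --pt "0 0 0 0 0 0" --jaw 0.55

```text
time: 16.35
tool_pos: [0.49, 0.1824, 0.1069]
ee_rot: [3.141, -0.001, 2.961]
wrist_force: [0.5, 0.7, -0.6]
width: 0.0516
finger_force: 0.0
```

>>> carry_out --pt "0 0 -0.01 0 0 0" --pt "0 0 -0.03 0 0 0" --pt "0 0 -0.06 0 0 0" --pt "0 0 -0.09 0 0 0" --pt "0 0 -0.12 0 0 0"

```text
time: 16.85
tool_pos: [0.4901, 0.1822, 0.2289]
ee_rot: [3.14, -0.0, 2.961]
wrist_force: [0.1, -0.5, -0.1]
width: 0.052
finger_force: 0.0
```

```bash
python3 - <<'E'
from h import *
from bench import *
o,st=now();print(o["tool_pos"],o["ee_rot"],o["width"],o["wrist_force"])
for n in ("top","side"):
    s=snapshot(n);print(panz(s));np.savez(n+"3.npz",**s)
plan(st,[((.48,-.03,.26),Ro.from_rotvec((RP*RG.inv()).as_rotvec()*.5)*RG),(gp("s_hi",.10)-.001*U,RG),(gp("s_hi",.04)-.001*U,RG)])
T=dict(np.load("top3.npz"));cv2.imwrite("pics/c3.png",cv2.resize(T["img"][150:340,100:440,::-1],None,fx=2.3,fy=2.3))
E
```

```text
[0.49008971 0.18217571 0.22887865] [ 3.14028492e+00 -2.18123356e-04  2.96089203e+00] 0.05199733186644166 [ 0.06417022 -0.46004907 -0.07763156]
(np.float64(0.09367893376327191), np.int64(4465))
(np.float64(0.09227518571771179), np.int64(1240))
CALL [-0.006,-0.042,-0.006,-0.049,0.001,-0.004] [-0.011,-0.084,-0.013,-0.097,0.002,-0.007] [-0.017,-0.126,-0.019,-0.146,0.003,-0.011] [-0.023,-0.168,-0.025,-0.194,0.004,-0.015] [-0.028,-0.210,-0.031,-0.243,0.005,-0.018]
-- at [ 0.48 -0.03  0.26] [ 2.897e+00 -2.000e-03  2.979e+00]
CALL [-0.010,-0.030,0.001,-0.049,0.001,-0.003] [-0.020,-0.060,0.003,-0.098,0.002,-0.007] [-0.029,-0.091,0.004,-0.147,0.003,-0.010] [-0.039,-0.121,0.006,-0.195,0.004,-0.014] [-0.049,-0.151,0.007,-0.244,0.005,-0.017]
-- at [ 0.505 -0.181  0.216] [ 2.653e+00 -1.000e-03  2.997e+00]
CALL [0.000,0.000,0.012,-0.000,0.000,0.000] [0.000,0.000,0.024,-0.000,0.000,0.000] [0.000,0.000,0.036,-0.000,0.000,0.000] [0.000,0.000,0.048,-0.000,0.000,0.000] [0.000,0.000,0.060,-0.000,0.000,0.000]
-- at [ 0.509 -0.153  0.163] [ 2.653e+00 -1.000e-03  2.997e+00]
```

View pics/c3.png

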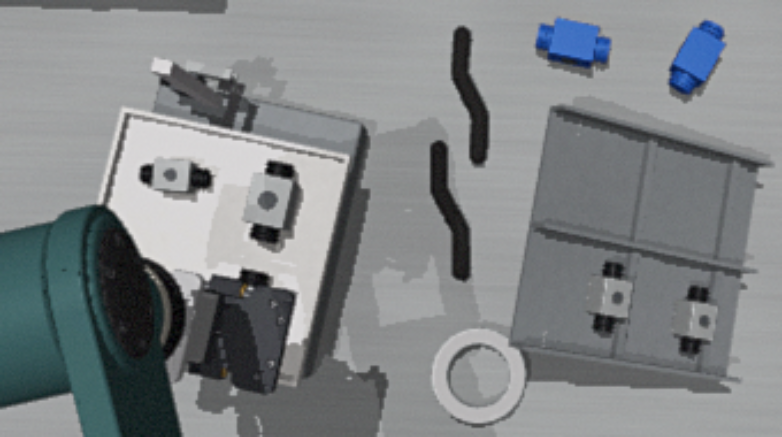

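The crop shows both large connectors in the right-hand quarters of the pan, at (270,200) and under the gripper at (250,330). small3 is at (172,175) and both small ones are still in the rack. The pan reads about 0.093, only about 5 mm above gate mid, so I'll take a close gate reading before deciding on the small one.

```bash
python3 - <<'E'
from h import *
o,st=now()
plan(st,[((.70,.03,.20),RM([np.pi,0,np.pi]))])
E
```

```text
CALL [-0.023,-0.011,0.003,0.000,0.001,-0.018] [-0.046,-0.023,0.007,0.001,0.002,-0.036] [-0.069,-0.034,0.010,0.001,0.003,-0.054] [-0.092,-0.045,0.014,0.002,0.004,-0.072] [-0.116,-0.057,0.017,0.002,0.005,-0.090]
CALL [-0.022,-0.013,0.003,0.000,0.001,-0.018] [-0.044,-0.027,0.007,0.001,0.002,-0.036] [-0.066,-0.040,0.010,0.001,0.003,-0.054] [-0.088,-0.053,0.014,0.002,0.004,-0.072] [-0.110,-0.067,0.017,0.002,0.005,-0.090]
-- at [0.7  0.03 0.2 ] [3.142 0.    3.142]
```

>>> carry_out --pt "-0.023 -0.011 0.003 0 0 -0.018" --pt "-0.046 -0.023 0.007 0 0 -0.036" --pt "-0.069 -0.034 0.01 0 0 -0.054" --pt "-0.092 -0.045 0.014 0 0 -0.072" --pt "-0.116 -0.057 0.017 0 0 -0.09"

```text
time: 17.45
tool_pos: [0.5942, 0.1047, 0.2084]
ee_rot: [3.141, -0.003, 3.052]
wrist_force: [0.9, 0.4, 1.1]
width: 0.0518
finger_force: 0.0
```

>>> carry_out --pt "-0.025 -0.016 0.004 0 0 -0.022" --pt "-0.052 -0.032 0.008 0 0 -0.044" --pt "-0.08 -0.048 0.012 0 0 -0.066" --pt "-0.11 -0.067 0.017 0 0.005 -0.09" --pt "-0.11 -0.067 0.017 0 0.005 -0.09"

```text
time: 17.95
tool_pos: [0.6987, 0.0253, 0.1874]
ee_rot: [3.141, -0.011, 3.137]
wrist_force: [-0.2, -0.1, -1.7]
width: 0.0518
finger_force: 0.0
```

```bash
python3 - <<'E'
from h import *
from bench import *
w=snapshot("wrist");w["fish"]=1;np.savez("w4.npz",**w)
P=cloud(w);g=w["img"].astype(int).sum(-1)
def reg(P,x0,x1,y0,y1,z0,z1): return (P[...,0]>x0)&(P[...,0]<x1)&(P[...,1]>y0)&(P[...,1]<y1)&(P[...,2]>z0)&(P[...,2]<z1)
for nm,s in (("w1",dict(np.load("w1.npz"))),("w4",w)):
    P=cloud(s)
    m=reg(P,.67,.72,.19,.225,.05,.15); h,e=np.histogram(P[m][:,2],np.arange(.05,.15,.002));print(nm,[(round(a,3),int(b)) for a,b in zip(e,h) if b])
    for z0,z1 in ((.076,.083),(.087,.095),(.097,.103),(.13,.139)):
        m=reg(P,.67,.72,.195,.225,z0,z1);print(z0,np.median(P[m][:,2]).round(4),m.sum())
    m=reg(P,.50,.62,.13,.20,.05,.145)&(s["img"].min(-1)>150);print("pan",panz(s))
    m=(abs(P[...,2])<.006)&reg(P,.6,.8,0,.3,-1,1);print("bench",np.median(P[m][:,2]))
    m=reg(P,.62,.74,.05,.25,.035,.055);print("base top(45)",np.median(P[m][:,2]),m.sum())
c=cv2.resize(w["img"][146:296,457:607,::-1],(600,600),interpolation=2);cv2.imwrite("pics/c4.png",c)
print(now()[0]["tool_pos"])
E
```

```text
w1 [(np.float64(0.074), 3), (np.float64(0.076), 16), (np.float64(0.078), 106), (np.float64(0.08), 6), (np.float64(0.096), 14), (np.float64(0.098), 84), (np.float64(0.1), 50), (np.float64(0.102), 1), (np.float64(0.13), 3), (np.float64(0.132), 169), (np.float64(0.134), 386), (np.float64(0.136), 5)]
0.076 0.0788 128
0.087 nan 0
0.097 0.0998 144
0.13 0.1344 563
pan (np.float64(0.13335845993968934), np.int64(29326))
bench 5.619068855756323e-05
base top(45) 0.04495891205534146 6718
w4 [(np.float64(0.074), 2), (np.float64(0.076), 20), (np.float64(0.078), 88), (np.float64(0.08), 7), (np.float64(0.09), 10), (np.float64(0.092), 335), (np.float64(0.094), 125), (np.float64(0.096), 8), (np.float64(0.098), 99), (np.float64(0.1), 76)]
0.076 0.0788 115
0.087 0.0935 465
0.097 0.0997 179
0.13 nan 0
pan (np.float64(0.09267883710068087), np.int64(24357))
bench 4.5522841752493035e-05
base top(45) 0.04495385515142745 6181
[0.69753081 0.02709829 0.18872224]
  return _methods._mean(a, axis=axis, dtype=dtype,
  ret = ret.dtype.type(ret / rcount)
```

View pics/c4.png

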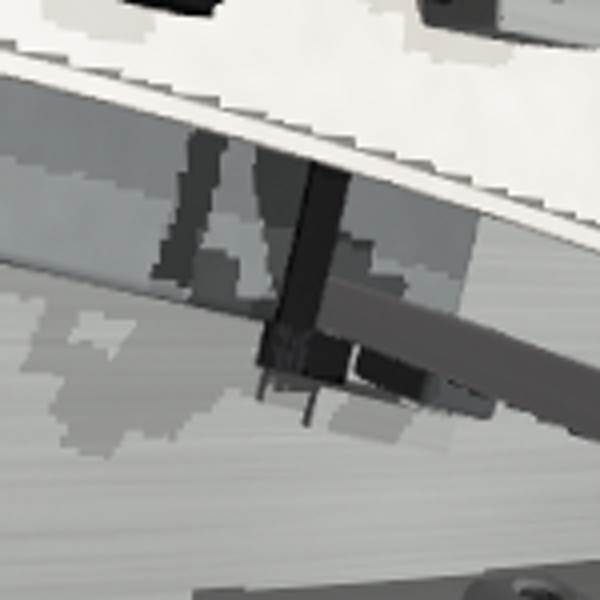

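The crop shows the pointer at (315,170–370) inside the carriage, between the tabs. The upper tab's underside is at 0.0968, the lower tab's top at 0.0788, and the mid at 0.0878. The pointer's centre is at 0.0926, 4.8 mm above mid and within the 8 mm limit. Adding a small connector would put it about 5.2 ± 1 mm below mid, which is no better. I'm stopping here and handing in.

```bash
python3 -c "
from bench import *
print(close_job())"
```

```text
the job is handed in; nothing more can be done
None
```

I set both large connectors gently in the pan beside the small one already there. The pointer settled between the limit tabs, about 5 mm above their midpoint, and I handed the job in with the two rack small connectors left in place (result not reported back).

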